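# Dock a vial block and prove its spring latch

### The job

Seat the vial block from the white tray flat in the dock's pocket, low step towards the latch, let go, then lean the tool in under the clear splash guard and push the latch pad until it clicks, with 15 N at most. If it clicks over, leave the block docked and swing the run lever fully over, away from the robot. If it has not clicked by about 15 N, do not force it: lay the block flat back in the tray and leave the run lever alone; disturb nothing else.

Things in the scene. Friction and masses are not known exactly. Their poses are not given: they have to be found in the camera images.
- block: Aluminium vial block, 450 g: slab 100 (x) x 70 (y) x 24 mm, on it a layer 80 x 70 mm (x -50 to +30, up to 42 mm high), leaving a low step at the +x end. Black grip rib on top, 42 to 80 mm high, x -35 to +25, 16 mm thick across y: pinch it across y from above. White vial caps beside it, 45 mm high. Origin: centre of underside, z up. Starts in the tray, a little turned.
- block_ledge (a point): Point on top of the block's low step: 40 mm along the block's +x from its origin, 24 mm above its underside.
- dock: Fixed white shaker dock, base plate 170 mm wide, 12 thick, x -70 to +200. Origin: under the pocket's centre, on the bench; x points away from the robot to the latch, z up. Pocket 105 (x) x 75 (y) mm round the origin, floor 12 mm high, walls 14 mm deep: the seated block's origin is 12 mm above this one, axes alike. Latch cheeks 96 mm high at x 48 to 70, y +-49 to 57.
- guard_edge (a point): Middle of the front edge of the clear splash guard of the dock, at dock x 93, z 224 mm: a clear plate 160 mm wide (y), 4 thick, reaching 105 mm from here along dock +x, level, on two thin posts at its far end. It lies over the latch pad and bars a vertical approach to it; the way in is slanted, from the robot's side.
- latch (a joint): Spring latch of the dock, rad: 0 open (nose clear of the pocket), 0.35 clicked over (nose above the block's step), where it stays. A sound latch gives way at about 8 N on the pad and snaps over. A faulty one looks the same but sticks: at 20 N on the pad it still hardly moves, and it returns to 0 when let go. Which it is varies.
- pad: Grey ribbed push pad of the latch, 34 x 46 mm. Origin: centre of its face, at dock x 100, y 0, z 128 mm when open; its z points out of the face, up and back to the robot, 40 degrees from vertical (20 when clicked); y is level. It is sprung: sinks 0.5 mm per N, at most 12 mm. As the latch clicks the pad goes on some 20 mm, down and away from the robot at about 40 degrees, to an end stop.
- tray: Fixed flat white tray, 200 (x) x 160 (y) mm, 4 mm floor and 4 mm rim walls, rim 16 mm above the bench. Origin: centre of the underside. It stands to the left or right of the dock.
- run_lever_base: Grey block 70 x 50 x 25 mm, fixed, foot of the run lever, on the other side of the dock from the tray. Origin: centre of the underside; its x is the direction in which the lever is swung, away from the robot. The lever's pivot is 22 mm above the origin.
- run_lever (a joint): Run lever, rad: near 0 at the start (leaning to -x, towards the robot), 1.0 = fully over, leaning to +x. It stays where it is left; light friction (about 1 N at the ball).
- run_lever_tip (a point): Centre of the black ball, 26 mm across, at the lever's end, 80 mm from the pivot: at 0 it is 38 mm to -x of the base's origin and 92 mm high, at 1.0 38 mm to +x; upright it is 102 mm high. The rod is 10 mm thick.
- tub: Bystander: white lidded jar, 84 mm across, 100 mm high, beyond the tray or lever on the left. Origin: underside.
- amber_bottle: Bystander: amber glass bottle, 84 mm across, 190 mm high, far right. Origin: underside.
- beaker: Bystander: glass beaker, 64 mm across, 65 mm high, between the robot and the dock. Origin: underside.
- wash_bottle: Bystander: white wash bottle with a red cap, 74 mm across, 190 mm high, right. Origin: underside.
- green_box: Bystander: green box, 100 mm cube, left. Origin: underside.
Mind the look-alikes: they are no part of the job. What is shaped like the run_lever_base but green or yellow is not meant.

How it is judged:
On the way, in this order (a step that is already met when the one before it is completed fails the run):
1. the block sits flat and square in the pocket, step towards the latch, let go, latch still open (horizontal distance between block and dock below 0.006 m and z of block in the frame of dock between 0.009 and 0.0145 m and angle between block's own z axis and vertical below 0.04 rad and angle between the x axis of block and the x axis of dock, either way round below 0.1 rad and x of block_ledge in the frame of dock above 0.02 m and contact force between block and the fingers below 0.3 N and linear speed of block below 0.02 m/s and value of joint latch below 0.1 rad), for 0.2 s.
2. with the block seated, the pad has been pushed until the latch clicked, or with at least 11 N without a click (horizontal distance between block and dock below 0.006 m and z of block in the frame of dock between 0.009 and 0.0145 m and angle between block's own z axis and vertical below 0.04 rad and angle between the x axis of block and the x axis of dock, either way round below 0.1 rad and x of block_ledge in the frame of dock above 0.02 m and (value of joint latch above 0.28 rad or contact force between pad and anything else above 11 N)), for 0.04 s.
At the end, for the whole second after the job is handed in: Latch clicked (over 0.28 rad), block in the pocket (6 mm, flat within 2.5 mm and 0.04 rad, square within 0.1 rad, step to the latch), lever over 0.85 rad; or latch below 0.08, block flat on the tray floor (within 70 mm of its centre, 0.04 rad), lever below 0.3. Block let go and still (((value of joint latch above 0.28 rad and value of joint run_lever above 0.85 rad and horizontal distance between block and dock below 0.006 m and z of block in the frame of dock between 0.009 and 0.0145 m and angle between block's own z axis and vertical below 0.04 rad and angle between the x axis of block and the x axis of dock, either way round below 0.1 rad and x of block_ledge in the frame of dock above 0.02 m and contact force between block and the fingers below 0.3 N and linear speed of block below 0.02 m/s) or (value of joint latch below 0.08 rad and value of joint run_lever below 0.3 rad and contact force between block and the fingers below 0.3 N and linear speed of block below 0.02 m/s and z of block in the frame of tray between 0.002 and 0.007 m and angle between block's own z axis and vertical below 0.04 rad and horizontal distance between block and tray below 0.07 m))); the robot touches nothing.
It fails at once if the latch pushed with more than 20 N (contact force between pad and anything else above 20 N).
It fails at once if the run lever swung while the latch is open (value of joint run_lever above 0.5 rad and value of joint latch below 0.2 rad).
It fails at once if a bystander shifted by more than 30 mm (distance of any of tub, amber_bottle, beaker, wash_bottle, green_box from where it was at the start of the episode above 0.03 m).
It also fails if it takes over 72 s, if anything falls off the work surface, if the arm or the gripper's body presses on something with over 40 N, if the wrist force passes 120 N, or if a joint passes its speed limit or range.

### The arm

A 6-joint arm with a two-finger parallel gripper is mounted at the origin on the work surface. World frame = base frame: x ahead of the robot, y to its left, z up, the work surface at z = 0. Lengths are in m, angles in rad, forces in N, time in s.
With the tool pointing down it reaches from about 0.35 to 0.775 m from the base axis. Payload 7.3 kg.
Tool frame: the origin (TCP) lies at the very end of the fingers, on their centre line; the grasp point (between the pads) lies grip_point_offset behind it (grip_point_offset is the distance from the TCP to the grasp point, in m); z points along the fingers, y is the direction in which the jaws open and shut (so a half turn about z gives the same grasp; the last joint's range is limited). The gripper opens to 92 mm and grips with 3 to 60 N. Pads are 19 mm wide; open, the fingers measure 130 mm over their backs; the gripper's body (75 mm by 190 mm) begins 47 mm behind the grasp point.
Start: joints at [-1.379, 0.342, 1.524, -0, 1.275, -0.146], TCP at [0.174, -0.495, 0.227] pointing down, gripper open.
Joint ranges: [-2.53, 2.53], [-0.77, 2.02], [0.04, 2.7], [-1, 4.14], [0.28, 2.66], [-3.11, 3.11]. Speed limits (rad/s): [2.57, 2.57, 3.14, 3.14, 3.14, 3.14].

### API

Orientations are given as [roll, pitch, yaw] about the fixed x, y, z axes, in that order (R = Rz(yaw) Ry(pitch) Rx(roll)).
In Python, from cell import * gives the robot as it stands.
- The arm moves only by the shell command python3 -m inch 'ROWS' [OPENING] [FORCE]. ROWS is JSON, a list that holds one entry, the list of rows, each a list of 4 numbers: the shift along the tool's x, y, z in mm, then the turn about the tool's z in rad. In form: [[[x, y, z, roll], ...]]. A call has 1 to 10 rows; each row shifts and turns the commanded pose from where the row before left it, along the tool's axes as they then stand; what a row does not reach is not made up. A row lasts 1/8 s, in which the tool goes at most 62.5 mm and 10.7 degrees, less where a joint would pass 70% of its speed; a pose out of reach is approached as far as the arm can. A call with a gripper value outside its range is refused whole. OPENING is the closure, from -1 (fully open) to 1 (shut), set as the call begins (- or left out, the last holds). The fingers move at their own pace and stop on an object; FORCE is the grip in N (left out, the last holds). Time passes only in rows, so rows that do not move let the fingers close. It gives the time, the measured TCP pose, the force and the opening at its end, in the units of the state.
- observe(): the state, without advancing time (a new reading comes with each control period).
- read_camera(name): name is "scene" or "top" or "wrist"; returns a dict with "img" (480x640x3 uint8, blue, green, red), "fx", "fy", "cx", "cy" (pixels), "eye" and "rotation" of the camera in the world; the wrist camera has in their place "T_tool_cam" (4x4, takes a point from camera to tool coordinates, whose origin is the TCP and whose axes are the flange's). Camera axes: x right, y down, z forward; pixel columns grow to the right and rows downward; lengths in m; the calibration is good to about 2 mm. A picture is of the moment at which its call begins: read the wrist's pose just before it. There is no depth.
- hand_in(): hands the job in, once; it reports no verdict.
Trained networks look in the newest picture that a camera, given by its name, has taken for a name from the list of things; names that differ only in an ending like _2 or _b are one class to them, and where a whole thing is asked for, a point or a joint stands for the part that bears it (a point fixed in the world has none). Each returns a list of dicts, best first, with "conf" (0 to 1); they miss things now and then, are a little off and sometimes report something else, mostly with a low value. They report only what shows in the picture. A call takes as long as a camera call. They do not tell look-alikes from the thing itself.
- boxes_of(camera, label): "at" ([row, column] in pixels, amid what is visible of it).
- place_of(camera, label): "at" ([row, column] in pixels: a listed point, or the origin of a listed thing).
The state is a dict: "time": time; "qpos": joint angles; "qvel": joint speeds; "joint_efforts": joint torques, N m; "tool_pos": TCP position; "tool_rot": TCP orientation; "contact_force": force on the tool from outside, world axes, zero at the start; "torque": the same for the moment, N m; "opening": finger opening in m.
Only numpy, scipy, OpenCV 4.12 (cv2) and the standard library are available. Lean on these libraries where they do the work, as an engineer would, in place of code of your own. Each camera call takes 0.05 s, during which the arm holds its last target. There are 200 camera calls.

## Working session

There is one attempt and no reset: what is moved stays moved. The work goes in short steps, Python scripts to look and compute and a shell command to move; the robot and the scene stay as the last step left them, time stands still between calls to the robot, and variables do not carry over. Pictures are saved under pics/ and viewed, about 8 in all and at most 12, crops included, and the job is handed in when it is done.

```bash
ls; mkdir -p pics
python3 - <<'E'
from cell import *
import cv2
s=observe();print(s)
for c in("top","scene"):
    d=read_camera(c);cv2.imwrite(f"pics/{c}0.png",d["img"])
    print(c,{k:v for k,v in d.items() if k!="img"})
    for n in["block","block_ledge","dock","guard_edge","pad","tray","run_lever_base","run_lever_tip","beaker","tub","wash_bottle","amber_bottle","green_box"]:
        print(n,[([round(float(x)) for x in r["at"]],round(r["conf"],2)) for r in place_of(c,n)][:4])
E
```

```text
pics
{'time': 0.0, 'qpos': array([-1.37899691e+00,  3.42725111e-01,  1.52498928e+00, -2.70448853e-05,
        1.27540223e+00, -1.46014871e-01]), 'qvel': array([ 0.00080812,  0.00113651,  0.00144293, -0.00054799,  0.00041296,
       -0.00017195]), 'joint_efforts': array([-4.81107600e-04, -4.31243634e+01, -2.44214988e+01,  7.16820988e-02,
        5.59913332e-02, -1.17936665e-04]), 'tool_pos': array([ 0.17392781, -0.49493186,  0.2260534 ]), 'tool_rot': array([-3.14008114e+00, -1.96145866e-04,  3.37822032e-01]), 'contact_force': array([-1.0434988 , -0.25086129, -0.49414006]), 'torque': array([0.05217552, 0.01455467, 0.01251205]), 'opening': 0.09192109666751463}
top {'fx': 537.4959559148152, 'fy': 537.4959559148152, 'cx': 328.89083746383744, 'cy': 234.23006890686784, 'eye': array([ 0.42443203, -0.02267187,  1.40749111]), 'rotation': array([-3.05028726e+00, -1.07518503e-03, -1.58639672e+00])}
block [([286, 210], 0.84)]
block_ledge [([270, 205], 0.83), ([292, 205], 0.46)]
dock [([233, 316], 0.82)]
guard_edge [([183, 318], 0.6)]
pad [([187, 316], 0.47)]
tray [([293, 208], 0.76)]
run_lever_ba
[... 398 characters left out ...]
 514.9812066019396, 'fy': 514.9812066019396, 'cx': 309.74444988643194, 'cy': 229.37508299108606, 'eye': array([1.48946906, 0.06443348, 1.18309485]), 'rotation': array([-2.40919858, -0.0124784 ,  1.68096684])}
block [([239, 419], 0.57)]
block_ledge [([244, 421], 0.95)]
dock [([265, 322], 0.7)]
guard_edge [([235, 319], 0.81)]
pad []
tray [([236, 416], 0.84)]
run_lever_base [([213, 266], 0.89), ([208, 217], 0.84), ([239, 230], 0.72), ([302, 492], 0.71)]
run_lever_tip [([179, 263], 0.62), ([211, 190], 0.56), ([179, 226], 0.55), ([240, 249], 0.51)]
beaker [([215, 321], 0.89)]
tub [([318, 414], 0.84)]
wash_bottle [([259, 141], 0.56)]
amber_bottle [([301, 190], 0.61)]
green_box [([300, 489], 0.86)]
```

Run:
```python
import cv2
a=cv2.imread("pics/top0.png")[130:370,100:560]
cv2.imwrite("pics/topc.png",cv2.resize(a,None,fx=1.7,fy=1.7,interpolation=cv2.INTER_CUBIC))
```

```text
(no output)
```

View pics/topc.png

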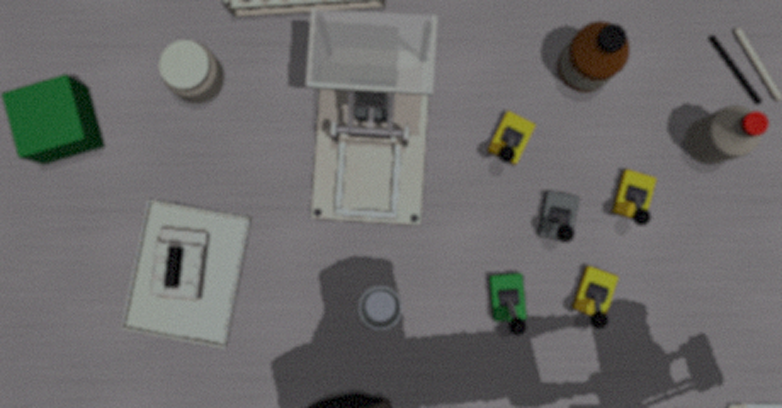

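View pics/scene0.png

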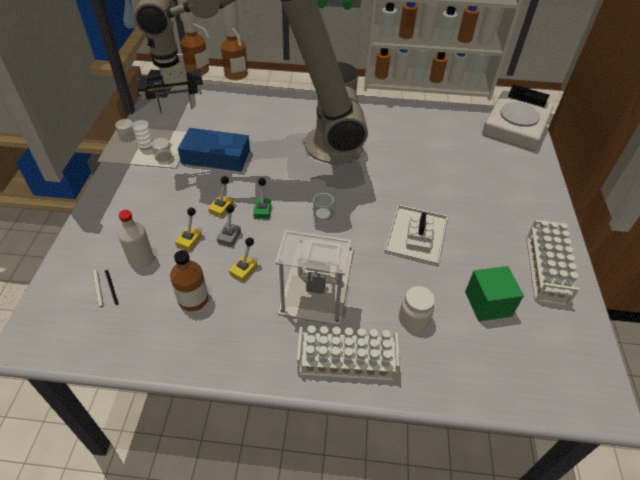

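```bash
python3 -m inch '[[[36,-29,-7,0],[36,-29,-7,0],[36,-29,-7,0],[36,-29,-7,0],[36,-29,-7,0],[36,-29,-7,0],[36,-29,-7,0],[36,-29,-7,0],[36,-29,-7,0],[36,-29,-7,0]]]' -1
python3 -m inch '[[[14,-36,10,0],[14,-36,10,0],[14,-36,10,0],[14,-36,10,0],[14,-36,10,0],[14,-36,10,0],[14,-36,10,0],[14,-36,10,0],[14,-36,10,0],[14,-36,10,0]]]'
python3 -m inch '[[[0,0,0,-0.18],[0,0,0,-0.18],[0,0,0,-0.18],[0,0,0,-0.18],[0,0,0,-0.18],[0,0,0,-0.18],[0,0,0,-0.18],[0,0,0,-0.18]]]'
python3 -m inch '[[[0,0,0,-0.18],[0,0,0,-0.18],[0,0,0,-0.18],[0,0,0,-0.18],[0,0,0,-0.18],[0,0,0,-0.18],[0,0,0,-0.15],[0,0,0,0]]]'
```

```text
time: 2.8
tool_pos: [0.4182, -0.101, 0.2972]
tool_rot: [3.141, -0.0, 0.338]
contact_force: [1.0, -0.2, 0.9]
opening: 0.092
time: 4.05
tool_pos: [0.4303, 0.285, 0.1964]
tool_rot: [3.141, -0.0, 0.338]
contact_force: [0.3, 0.1, 0.1]
opening: 0.0918
time: 5.05
tool_pos: [0.4303, 0.2836, 0.1967]
tool_rot: [3.142, 0.0, 1.784]
contact_force: [0.5, -0.1, 0.4]
opening: 0.0915
time: 6.05
tool_pos: [0.4304, 0.2836, 0.1967]
tool_rot: [-3.142, 0.0, 3.006]
contact_force: [-0.5, 0.2, 0.0]
opening: 0.0919
```

Run:
```python
from h import *
import cv2
d=read_camera("wrist");cv2.imwrite("pics/w1.png",d["img"]);P=campose(d)
for n,z in(("block",.004),("block_ledge",.028),("tray",0)):
    for r in place_of("wrist",n)[:2]: print(n,np.round(r["at"]),r["conf"],hit(d,r["at"],z,P).round(4))
g=d["img"].max(2);m=(g<45).astype("uint8")
n,l,st,c=cv2.connectedComponentsWithStats(m)
for i in range(1,n):
    if st[i,4]>300:
        q=cv2.boxPoints(cv2.minAreaRect(np.argwhere(l==i)[:,::-1].astype("float32")))
        print(st[i],[hit(d,p[::-1],.084,P).round(4)[:2].tolist() for p in q])
```

```text
block [202. 326.] 0.75 [0.4255 0.2919 0.004 ]
block_ledge [252. 328.] 0.71 [0.4663 0.2883 0.028 ]
[ 320  171   21   83 1653] [[0.3859, 0.2918], [0.3878, 0.3059], [0.449, 0.2985], [0.4469, 0.2835]]
[    0   284   640   196 70154] [[0.6269, -0.0414], [0.4382, 0.0338], [0.506, 0.5252], [0.7076, 0.5465]]
```

View pics/w1.png

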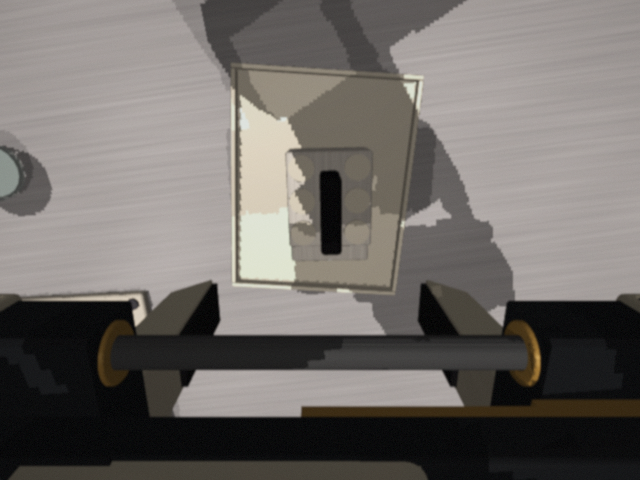

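```bash
python3 -m inch '[[[13,9,30,-0.014],[0,0,40,0],[0,0,40,0],[0,0,20,0],[0,0,12,0],[0,0,0,0]]]' -1
python3 -m inch '[[[0,0,0,0],[0,0,0,0],[0,0,0,0],[0,0,0,0],[0,0,0,0],[0,0,0,0],[0,0,0,0],[0,0,0,0]]]' 1 40
```

```text
time: 7.0
tool_pos: [0.4185, 0.2942, 0.0543]
tool_rot: [-3.141, -0.001, 3.021]
contact_force: [1.1, -0.1, 0.2]
opening: 0.0919
time: 8.0
tool_pos: [0.4187, 0.2943, 0.0546]
tool_rot: [-3.141, -0.0, 3.022]
contact_force: [-0.4, 0.0, -0.4]
opening: 0.0162
```

```bash
python3 -m inch '[[[0,0,-10,0],[0,0,-30,0],[0,0,-50,0],[0,0,-50,0],[-15,-10,-50,0],[-40,-17,-10,0],[-40,-17,0,0],[-40,-17,0,0],[-36,-13,0,-0.1],[0,0,0,0]]]'
python3 -m inch '[[[0,0,0,0],[0,0,0,0]]]'
python3 - <<'E'
from h import *
import cv2
print(observe()["tool_pos"],observe()["tool_rot"])
d=read_camera("wrist");cv2.imwrite("pics/w2.png",d["img"]);P=campose(d)
for n,z in(("dock",0),("pad",.128),("guard_edge",.224),("block_ledge",.224)):
    for r in place_of("wrist",n)[:2]: print(n,np.round(r["at"]),r["conf"],hit(d,r["at"],z,P).round(4))
E
```

```text
time: 9.25
tool_pos: [0.581, 0.1984, 0.2535]
tool_rot: [-3.141, -0.001, 3.119]
contact_force: [-1.5, 0.8, -5.2]
opening: 0.0159
time: 9.5
tool_pos: [0.5786, 0.2011, 0.2548]
tool_rot: [-3.142, -0.001, 3.122]
contact_force: [-0.1, 0.7, -5.4]
opening: 0.0158
[0.57861952 0.2010507  0.2548089 ] [-3.14158559e+00 -6.55223565e-04  3.12244322e+00]
dock [178. 143.] 0.78 [0.5556 0.0116 0.    ]
pad [318.  80.] 0.73 [0.6545 0.     0.128 ]
```

View pics/w2.png

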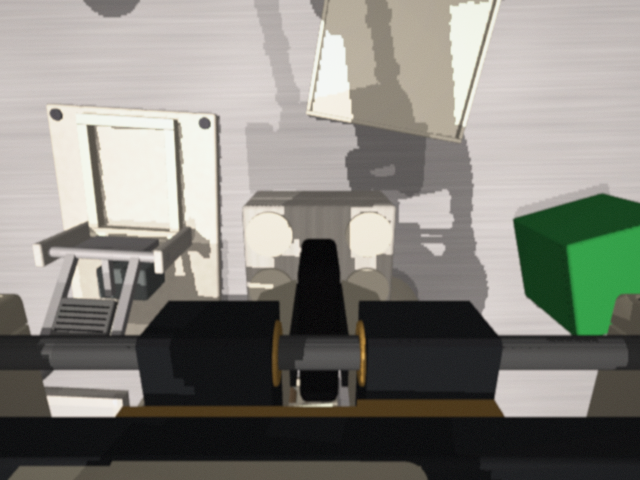

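Run:
```python
import cv2
a=cv2.imread("pics/w2.png")[95:265,30:410]
b=cv2.resize(a,(760,340),interpolation=cv2.INTER_CUBIC);b=cv2.convertScaleAbs(b,alpha=.8)
for i in range(0,760,40):cv2.putText(b,str(30+i//2),(i,8),0,.28,(0,0,255));cv2.line(b,(i,9),(i,13),(0,0,255))
for i in range(0,340,20):cv2.putText(b,str(95+i//2),(0,i+3),0,.28,(255,0,0));cv2.line(b,(20,i),(24,i),(255,0,0))
cv2.imwrite("pics/w2c.png",b)
```

```text
(no output)
```

View pics/w2c.png

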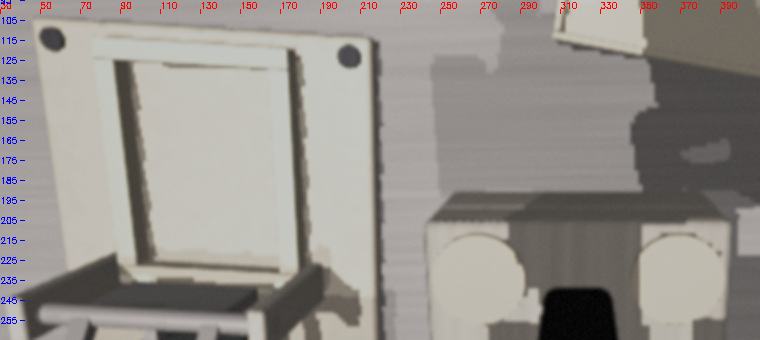

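```bash
cat >> h.py <<'E'
from scipy.optimize import least_squares
def fit(d,P,corr,z,x0):
    "corr: [((row,col),(x,y,z in body))]; solves x,y,yaw"
    f=lambda v:np.ravel([np.subtract(proj(d,R.from_euler("z",v[2]).apply(b)+[v[0],v[1],z],P),px) for px,b in corr])
    r=least_squares(f,x0,loss="soft_l1");return r.x,f(r.x).reshape(-1,2)
E
python3 - <<'E'
from h import *
d=read_camera("wrist");P=campose(d);s=observe()
c=lambda x,y:(95+y/2,30+x/2)
D=[(c(36,20),(-.07,-.085,.012)),(c(375,38),(-.07,.085,.012)),(c(114,59),(-.0525,-.0375,.026)),(c(276,68),(-.0525,.0375,.026)),(c(133,265),(.0525,-.0375,.026)),(c(283,272),(.0525,.0375,.026)),((318,80),(.1,0,.128))]
x,r=fit(d,P,D,0,[.556,.01,0]);print("dock",x.round(4),r.round(1).tolist())
B=[(c(428,221),(-.05,-.035,.042)),(c(728,221),(-.05,.035,.042)),(c(450,192),(-.05,-.035,0)),(c(708,192),(-.05,.035,0))]
b,r=fit(d,P,B,s["tool_pos"][2]-.0506,[.583,.2,0]);print("block",b.round(4),r.round(1).tolist(),s["tool_pos"],s["tool_rot"])
E
```

```text
dock [ 0.5549  0.0105 -0.0891] [[-2.7, -1.7], [0.7, -0.2], [-0.3, 1.2], [0.7, -2.7], [-0.1, 2.5], [1.1, -1.3], [-0.6, 2.6]]
block [ 0.5868  0.202  -0.0197] [[0.8, -2.4], [0.8, 3.4], [-1.1, 1.3], [-1.1, -1.5]] [0.57933542 0.20067033 0.25489686] [-3.14155166e+00  2.23309430e-04  3.12220453e+00]
```

```bash
python3 -m inch '[[[4,-30,0,0],[6,-40,10,0],[6,-40,15,0],[6,-40,15,0],[6,-41,15,0],[0,0,0,0.07],[0,0,30,0],[0,0,40,0],[0,0,25,0],[0,0,0,0]]]'
python3 -m inch '[[[0,0,0,0],[0,0,0,0]]]'
python3 - <<'E'
from h import *
import cv2
d=read_camera("wrist");cv2.imwrite("pics/w3.png",d["img"]);P=campose(d)
s=observe();print(s["tool_pos"],s["tool_rot"])
a=d["img"][40:300,180:460]
b=cv2.convertScaleAbs(cv2.resize(a,None,fx=2.2,fy=2.2,interpolation=cv2.INTER_CUBIC),alpha=.8)
for i in range(0,280,20):cv2.putText(b,str(180+i),(int(i*2.2),8),0,.3,(0,0,255))
for i in range(0,260,20):cv2.putText(b,str(40+i),(0,int(i*2.2)+3),0,.3,(255,0,0))
cv2.imwrite("pics/w3c.png",b)
E
```

```text
time: 11.05
tool_pos: [0.5465, 0.0102, 0.1032]
tool_rot: [3.142, -0.004, 3.052]
contact_force: [0.6, -0.4, -3.6]
opening: 0.0155
time: 11.3
tool_pos: [0.5488, 0.0099, 0.1062]
tool_rot: [-3.141, 0.003, 3.052]
contact_force: [0.1, -0.3, -4.6]
opening: 0.016
[0.54860805 0.00988999 0.10604657] [-3.14142130e+00  2.56088270e-03  3.05181542e+00]
```

View pics/w3c.png

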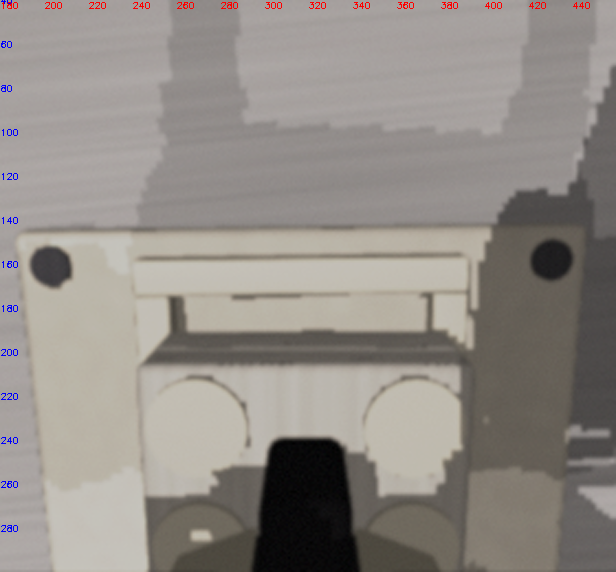

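Run:
```python
from h import *
d=read_camera("wrist");P=campose(d);s=observe()
c=lambda x,y:(40+y/2.2,180+x/2.2)
D=[(c(18,233),(-.07,-.085,.012)),(c(583,226),(-.07,.085,.012)),(c(168,296),(-.0525,-.0375,.026)),(c(432,293),(-.0525,.0375,.026))]
x,r=fit(d,P,D,0,[.556,.01,0]);print("dock",x.round(4),r.round(1).tolist())
B=[(c(142,365),(-.05,-.035,.042)),(c(470,363),(-.05,.035,.042)),(c(174,333),(-.05,-.035,0)),(c(455,333),(-.05,.035,0))]
for f in(0,.003): 
  b,r=fit(d,P,B,s["tool_pos"][2]-.0506+f,[.55,.01,0]);print("block",b.round(4),r.round(1).tolist())
  print("rel in dock (mm)",(R.from_euler("z",-x[2]).apply([x[0]-b[0],x[1]-b[1],0])*1000).round(1), b[2]-x[2])
print(s["tool_pos"])
```

```text
dock [ 0.5538  0.0097 -0.0784] [[-0.3, -3.5], [-0.3, 2.9], [0.4, -0.0], [0.4, 0.1]]
block [ 0.5561  0.0123 -0.0856] [[0.9, 0.0], [1.1, 6.8], [-1.3, -0.4], [-1.8, -1.9]]
rel in dock (mm) [-2.1 -2.8  0. ] -0.007272658050929776
block [ 0.5555  0.0127 -0.0857] [[1.0, -0.5], [1.3, 9.2], [-1.4, -0.6], [-2.0, -0.2]]
rel in dock (mm) [-1.5 -3.2  0. ] -0.007314547942488911
[0.54840635 0.0099041  0.10581639]
```

```bash
python3 -m inch '[[[2,-1,0,-0.01],[0,0,10,0],[0,0,10,0],[0,0,5,0],[0,0,5,0],[0,0,0,0],[0,0,0,0]]]'
python3 -m inch '[[[0,0,4,0],[0,0,2,0],[0,0,0,0]]]'
```

```text
time: 12.28
tool_pos: [0.5459, 0.0091, 0.0749]
tool_rot: [-3.141, 0.0, 3.062]
contact_force: [0.1, 0.5, -5.0]
opening: 0.016
time: 12.65
tool_pos: [0.5456, 0.0092, 0.0685]
tool_rot: [-3.142, -0.0, 3.062]
contact_force: [0.2, 0.4, -4.2]
opening: 0.0155
```

```bash
python3 -m inch '[[[0,0,2,0],[0,0,2,0],[0,0,0,0]]]';python3 -m inch '[[[0,0,1,0],[0,0,1,0],[0,0,0,0],[0,0,0,0]]]'
```

```text
time: 13.02
tool_pos: [0.5456, 0.0091, 0.0645]
tool_rot: [-3.142, -0.0, 3.062]
contact_force: [0.3, 0.5, -5.1]
opening: 0.0159
time: 13.52
tool_pos: [0.5459, 0.0091, 0.0629]
tool_rot: [-3.142, 0.0, 3.062]
contact_force: [-0.7, -0.1, -3.5]
opening: 0.0159
```

```bash
python3 -m inch '[[[0,0,1,0],[0,0,0,0],[0,0,0,0]]]'; python3 -m inch '[[[0,0,0,0],[0,0,0,0],[0,0,0,0],[0,0,0,0],[0,0,0,0]]]' -1; python3 -m inch '[[[0,0,-30,0],[0,0,-40,0],[0,0,-40,0],[0,0,-40,0],[0,0,0,0],[0,0,0,0],[0,0,0,0]]]'
python3 - <<'E'
from h import *
import cv2
d=read_camera("wrist");P=campose(d)
s=observe();print(s["tool_pos"],s["tool_rot"])
for n,z in(("block",.012),("block_ledge",.036),("dock",0),("pad",.128),("guard_edge",.224)):
    for r in place_of("wrist",n)[:2]: print(n,np.round(r["at"]),r["conf"],hit(d,r["at"],z,P).round(4))
a=d["img"][90:330,150:490]
cv2.imwrite("pics/w4c.png",cv2.convertScaleAbs(cv2.resize(a,None,fx=2.2,fy=2.2,interpolation=cv2.INTER_CUBIC),alpha=.8))
E
```

```text
time: 13.9
tool_pos: [0.5461, 0.0091, 0.0627]
tool_rot: [-3.141, 0.001, 3.062]
contact_force: [-1.4, 0.3, 5.4]
opening: 0.0159
time: 14.52
tool_pos: [0.5457, 0.0091, 0.0616]
tool_rot: [-3.142, -0.0, 3.062]
contact_force: [-0.1, -0.2, -0.3]
opening: 0.0611
time: 15.4
tool_pos: [0.545, 0.0092, 0.2102]
tool_rot: [3.142, -0.003, 3.062]
contact_force: [0.3, -0.4, 0.5]
opening: 0.0918
[0.5450932  0.0092442  0.21031567] [ 3.14156093e+00 -2.65814750e-03  3.06182252e+00]
block [218. 320.] 0.94 [0.5558 0.0103 0.012 ]
block_ledge [265. 319.] 0.69 [0.5946 0.0063 0.036 ]
pad [381. 318.] 0.71 [0.6522 0.0015 0.128 ]
```

View pics/w4c.png

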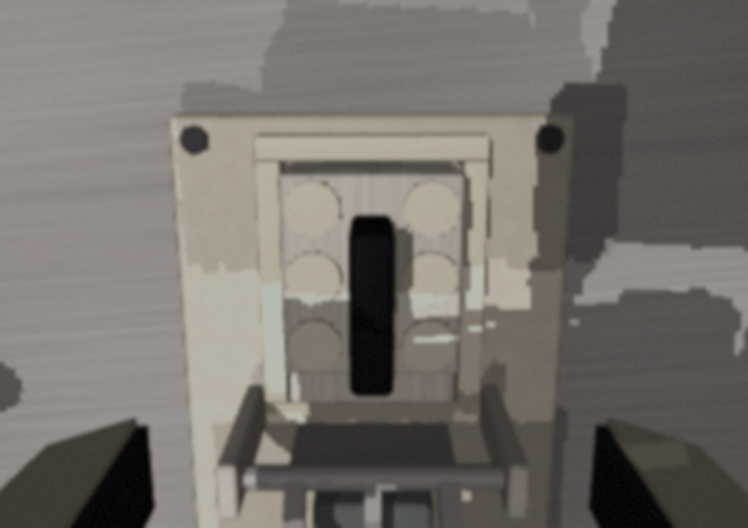

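```bash
python3 -m inch '[[[0,0,-40,0],[0,0,-50,0],[0,0,-50,0],[0,0,-50,0],[-50,0,0,0],[-50,0,0,0],[-50,0,0,0],[-30,0,0,0]]]' 1 20; python3 -m inch '[[[-30,0,0,0],[-30,0,0,0],[-30,0,0,0],[-30,0,0,0],[0,0,0,0]]]'; python3 -c "
from h import *
print(observe()['qpos'].round(3))"
```

```text
time: 16.7
tool_pos: [0.7265, -0.0054, 0.4002]
tool_rot: [-3.142, -0.001, 3.062]
contact_force: [1.1, 0.2, 1.2]
opening: 0.0162
time: 17.32
tool_pos: [0.7805, -0.014, 0.3635]
tool_rot: [3.138, 0.058, 3.061]
contact_force: [0.1, 0.6, 0.1]
opening: 0.0006
[-0.118  0.959  0.036  0.007  2.088 -1.606]
```

```bash
python3 -m inch '[[[-60,0,0,0],[-60,0,0,0],[-60,0,0,0],[0,0,0,0]]]'; python3 -m inch '[[[0,0,-50,0],[0,0,-50,0],[0,0,-50,0],[0,0,0,0]]]'; python3 -c "
from h import *
print(observe()['qpos'].round(3))"
```

```text
time: 17.82
tool_pos: [0.8415, -0.0253, 0.3146]
tool_rot: [3.132, 0.16, 3.061]
contact_force: [-0.4, -0.1, -0.3]
opening: 0.0007
time: 18.32
tool_pos: [0.7757, -0.0228, 0.4445]
tool_rot: [3.131, 0.203, 3.061]
contact_force: [-0.1, 0.1, -0.7]
opening: 0.0007
[-0.137  0.857  0.036  0.025  2.046 -1.615]
```

```bash
python3 -m inch '[[[-60,0,-10,0],[-60,0,-10,0],[-60,0,-10,0],[-60,0,-10,0],[-60,0,-10,0],[0,0,0,0]]]'; python3 -c "
from h import *
print(observe()['qpos'].round(3))"
```

```text
time: 19.08
tool_pos: [0.8556, -0.0385, 0.4279]
tool_rot: [3.122, 0.389, 3.057]
contact_force: [-0.1, -0.2, -0.3]
opening: 0.0006
[-0.151  0.904  0.036  0.047  1.814 -1.622]
```

```bash
python3 -m inch '[[[-60,0,-15,0],[-60,0,-15,0],[-60,0,-15,0],[-60,0,-15,0],[-60,0,-15,0],[-60,0,-15,0],[0,0,0,0]]]'; python3 -c "
from h import *
print(observe()['qpos'].round(3))"
```

```text
time: 19.95
tool_pos: [0.893, -0.0513, 0.5087]
tool_rot: [3.111, 0.636, 3.05]
contact_force: [-0.2, -0.4, 0.1]
opening: 0.0006
[-0.17   0.845  0.036  0.077  1.627 -1.63 ]
```

Run:
```python
from h import *
s=observe();M=R.from_euler("xyz",s["tool_rot"]).as_matrix();print(M.round(3))
print(delta(np.array([.654,.001,.128])-.18*M[:,2]))
```

```text
[[-0.801  0.073  0.594]
 [ 0.073  0.997 -0.024]
 [-0.594  0.024 -0.804]]
[421.53059227  25.45209247 -17.30201463]
```

```bash
python3 -m inch '[[[30,2,-2,0],[45,3,-2,0],[45,3,-2,0],[45,3,-2,0],[45,3,-2,0],[45,3,-2,0],[45,3,-2,0],[45,3,-2,0],[45,2,-1,0],[32,0,0,0]]]'; python3 -m inch '[[[0,0,0,0],[0,0,0,0]]]';python3 - <<'E'
from h import *
import cv2
s=observe();M=R.from_euler("xyz",s["tool_rot"]).as_matrix();print(s["tool_pos"],M.round(3),s["qpos"].round(3),s["contact_force"])
print(delta(np.array([.654,.001,.128])))
d=read_camera("wrist");P=campose(d)
for n,z in(("pad",.128),("guard_edge",.224),("block_ledge",.036)):
    for r in place_of("wrist",n)[:2]: print(n,np.round(r["at"]),r["conf"],hit(d,r["at"],z,P).round(4))
for n in("pad","guard_edge"): 
  print(n, proj(d,[.654,.001,.128] if n=="pad" else [.647,.0015,.224],P))
cv2.imwrite("pics/w5.png",d["img"])
E
```

```text
time: 21.2
tool_pos: [0.564, 0.0025, 0.2826]
tool_rot: [3.11, 0.631, 3.051]
contact_force: [0.5, 0.9, -0.2]
opening: 0.0004
time: 21.45
tool_pos: [0.5674, 0.0017, 0.2853]
tool_rot: [3.111, 0.635, 3.05]
contact_force: [-0.2, 0.5, 0.2]
opening: 0.0004
[0.56735154 0.00166489 0.28526975] [[-0.801  0.073  0.594]
 [ 0.073  0.997 -0.023]
 [-0.594  0.025 -0.804]] [-0.179  0.073  1.885  0.157  0.557 -1.775] [-0.24987686  0.54833581  0.2243757 ]
[ 23.85502402   1.75164049 177.9607812 ]
pad [187. 319.] 0.83 [6.57e-01 5.00e-04 1.28e-01]
guard_edge [278. 323.] 0.56 [0.6531 0.0013 0.224 ]
block_ledge [ 64. 316.] 0.83 [0.5934 0.005  0.036 ]
block_ledge [124. 551.] 0.57 [0.6802 0.2475 0.036 ]
pad [np.float64(185.03355322715043), np.float64(319.4901073582621)]
guard_edge [np.float64(274.13743829426454), np.float64(322.8600940379344)]
```

View pics/w5.png

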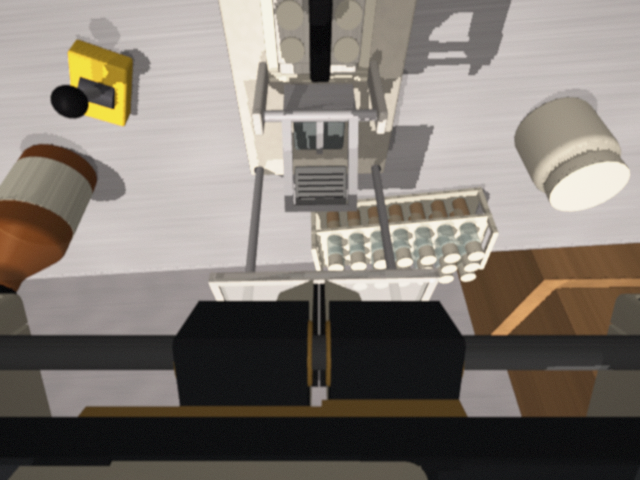

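```bash
python3 -m inch '[[[12,1,10,0],[12,1,30,0],[0,0,40,0],[0,0,40,0],[0,0,25,0],[0,0,10,0],[0,0,0,0],[0,0,0,0]]]'
python3 - <<'E'
from h import *
print(delta(np.array([.655,.001,.128])),observe()["qpos"].round(2))
E
```

```text
time: 22.65
tool_pos: [0.642, 0.0005, 0.1568]
tool_rot: [3.107, 0.614, 3.051]
contact_force: [-0.9, 0.3, -0.1]
opening: 0.0001
[ 6.07009464  0.60203291 30.97441193] [-0.15  0.38  1.88  0.26  0.28 -1.87]
```

```bash
python3 -m inch '[[[3,0,5,0],[3,0,5,0],[0,0,5,0],[0,0,4,0],[0,0,0,0],[0,0,0,0]]]'
python3 - <<'E'
from h import *
print(delta(np.array([.655,.001,.128])),observe()["qpos"].round(3),observe()["contact_force"])
E
```

```text
time: 23.4
tool_pos: [0.6507, -0.0005, 0.1437]
tool_rot: [3.104, 0.6, 3.052]
contact_force: [-0.3, -0.1, -0.1]
opening: -0.0001
[ 5.44692369  1.30836877 15.32694629] [-0.155  0.415  1.856  0.271  0.283 -1.886] [-0.27287472 -0.11362925 -0.12575506]
```

```bash
python3 -m inch '[[[4,1,3,0],[4,0,3,0],[0,0,2,0],[0,0,0,0],[0,0,0,0]]]'
python3 - <<'E'
from h import *
print(delta(np.array([.655,.001,.128])),observe()["qpos"].round(3),observe()["contact_force"])
E
```

```text
time: 24.02
tool_pos: [0.6507, 0.0002, 0.1375]
tool_rot: [3.102, 0.592, 3.052]
contact_force: [-0.7, -0.6, 0.6]
opening: 0.0006
[ 1.84754046  0.79208688 10.27031196] [-0.155  0.426  1.854  0.276  0.283 -1.891] [-0.7366752  -0.5595344   0.60849876]
```

```bash
python3 -m inch '[[[1,0,2,0],[0,0,2,0],[0,0,2,0],[0,0,0,0]]]'; python3 -m inch '[[[0,0,2,0],[0,0,0,0],[0,0,0,0]]]'
python3 - <<'E'
from h import *
print(delta(np.array([.655,.001,.128])),observe()["contact_force"])
E
```

```text
time: 24.52
tool_pos: [0.654, -0.0001, 0.1335]
tool_rot: [3.101, 0.588, 3.052]
contact_force: [0.1, 0.2, 1.1]
opening: 0.0002
time: 24.9
tool_pos: [0.6552, -0.0002, 0.1324]
tool_rot: [3.101, 0.587, 3.052]
contact_force: [0.1, 0.1, 0.6]
opening: 0.0003
[2.72800751 0.9953876  3.57258505] [0.06343808 0.14050941 0.58682367]
```

```bash
for i in 1 2; do python3 -m inch '[[[0.5,0,2,0],[0,0,0,0],[0,0,0,0]]]'; done
```

```text
time: 25.28
tool_pos: [0.6562, -0.0002, 0.1312]
tool_rot: [3.101, 0.586, 3.053]
contact_force: [-1.7, -0.3, 0.9]
opening: 0.0004
time: 25.65
tool_pos: [0.6572, -0.0003, 0.13]
tool_rot: [3.1, 0.585, 3.053]
contact_force: [-2.0, -0.7, 3.9]
opening: 0.0004
```

```bash
python3 -m inch '[[[0.5,0,1.5,0],[0,0,0,0],[0,0,0,0]]]'
```

```text
time: 26.02
tool_pos: [0.658, -0.0004, 0.1291]
tool_rot: [3.1, 0.585, 3.053]
contact_force: [-3.3, 0.4, 5.0]
opening: 0.0001
```

```bash
python3 -m inch '[[[0.3,0,1,0],[0,0,0,0],[0,0,0,0]]]'; python3 -m inch '[[[0.3,0,1,0],[0,0,0,0],[0,0,0,0]]]'
```

```text
time: 26.4
tool_pos: [0.6584, -0.0005, 0.1286]
tool_rot: [3.1, 0.584, 3.053]
contact_force: [-4.4, 0.4, 6.1]
opening: 0.0003
time: 26.78
tool_pos: [0.659, -0.0005, 0.128]
tool_rot: [3.1, 0.584, 3.053]
contact_force: [-5.1, 0.6, 6.5]
opening: 0.0004
```

```bash
python3 -m inch '[[[0.3,0,1,0],[0,0,0,0],[0,0,0,0]]]'; python3 -m inch '[[[0.3,0,1,0],[0,0,0,0],[0,0,0,0]]]'
```

```text
time: 27.15
tool_pos: [0.6595, -0.0005, 0.1274]
tool_rot: [3.1, 0.583, 3.053]
contact_force: [-3.2, 0.8, 6.5]
opening: 0.0002
time: 27.52
tool_pos: [0.66, -0.0006, 0.1268]
tool_rot: [3.1, 0.583, 3.053]
contact_force: [-3.3, 0.7, 6.0]
opening: 0.0
```

```bash
python3 -m inch '[[[0.3,0,1.5,0],[0,0,0,0],[0,0,0,0]]]'; python3 -m inch '[[[0.3,0,1.5,0],[0,0,0,0],[0,0,0,0]]]'
```

```text
time: 27.9
tool_pos: [0.6609, -0.0006, 0.1258]
tool_rot: [3.1, 0.582, 3.053]
contact_force: [-2.7, 0.2, 5.9]
opening: 0.0008
time: 28.28
tool_pos: [0.6618, -0.0007, 0.1247]
tool_rot: [3.1, 0.582, 3.053]
contact_force: [-1.1, 1.4, 6.0]
opening: 0.0005
```

```bash
for i in 1 2; do python3 -m inch '[[[0.3,0,1.5,0],[0,0,0,0]]]'; done
```

```text
time: 28.52
tool_pos: [0.6621, -0.0008, 0.1232]
tool_rot: [3.099, 0.58, 3.053]
contact_force: [0.5, 0.8, 4.1]
opening: 0.0003
time: 28.78
tool_pos: [0.6619, -0.0007, 0.121]
tool_rot: [3.099, 0.576, 3.053]
contact_force: [0.3, 0.0, 0.0]
opening: 0.0003
```

```bash
for i in 1 2; do python3 -m inch '[[[0.3,0,1.5,0],[0,0,0,0]]]'; done
```

```text
time: 29.02
tool_pos: [0.6632, -0.0008, 0.1206]
tool_rot: [3.099, 0.577, 3.053]
contact_force: [-0.4, 0.3, 0.1]
opening: 0.0007
time: 29.28
tool_pos: [0.6642, -0.0009, 0.1201]
tool_rot: [3.099, 0.577, 3.053]
contact_force: [-0.3, -0.6, 0.5]
opening: 0.001
```

```bash
python3 -m inch '[[[0,0,-30,0],[0,0,-50,0],[0,0,-50,0],[0,0,-40,0],[-12,0,0,0],[-12,0,0,0],[0,0,0,0],[0,0,0,0]]]';python3 - <<'E'
from h import *
import cv2
s=observe();print(s["tool_pos"],s["tool_rot"],s["qpos"].round(3))
d=read_camera("wrist");P=campose(d)
for n,z in(("pad",.128),("guard_edge",.224),("block_ledge",.036),("latch",.1)):
    for r in place_of("wrist",n)[:2]: print(n,np.round(r["at"]),r["conf"],hit(d,r["at"],z,P).round(4))
for p in([.655,.001,.128],[.6695,0,.1145]): print(np.round(proj(d,p,P)))
cv2.imwrite("pics/w6.png",np.vstack([cv2.resize(i[40:280,180:460],None,fx=1.25,fy=1.25) for i in(cv2.imread("pics/w5.png"),d["img"])]))
E
```

```text
time: 30.28
tool_pos: [0.5912, -0.0017, 0.2738]
tool_rot: [3.098, 0.574, 3.053]
contact_force: [-0.1, 0.1, -0.0]
opening: 0.0004
[ 0.5912324  -0.00167005  0.27384093] [3.0983421  0.57371379 3.05299413] [-0.184  0.149  1.798  0.161  0.633 -1.781]
pad [182. 319.] 0.57 [0.6501 0.0008 0.128 ]
guard_edge [278. 326.] 0.59 [0.6484 0.0022 0.224 ]
block_ledge [ 63. 315.] 0.6 [0.5947 0.0045 0.036 ]Traceback (most recent call last):
  File "<stdin>", line 6, in <module>
ValueError: it knows: amber_bottle, beaker, block, block_ledge, dock, green_box, guard_edge, pad, run_lever_base, run_lever_tip, tray, tub, wash_bottle
```

Run:
```python
from h import *
import cv2
d=read_camera("wrist");P=campose(d)
for p in([.655,.001,.128],[.6695,0,.1145]): print(np.round(proj(d,p,P)))
cv2.imwrite("pics/w6.png",np.hstack([cv2.resize(i[40:280,200:440],None,fx=1.6,fy=1.6) for i in(cv2.imread("pics/w5.png"),d["img"])]))
```

```text
[185. 319.]
[187. 319.]
```

View pics/w6.png

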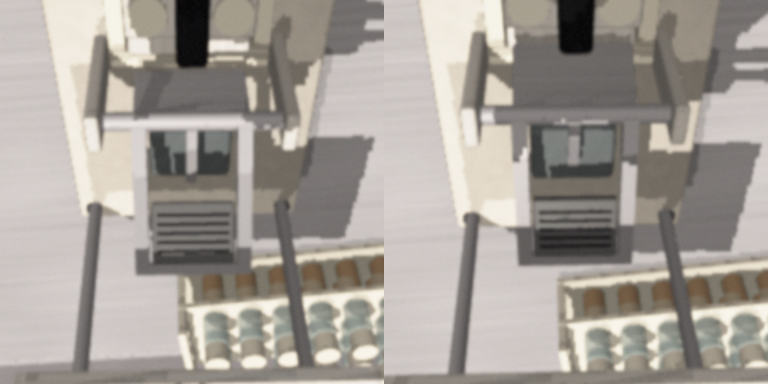

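```bash
python3 -m inch '[[[30,0,-25,0],[42,0,-27,0],[42,0,-25,0],[42,0,-22,0],[40,0,-15,0],[40,0,-5,0],[0,0,0,0],[0,0,0,0]]]';python3 - <<'E'
from h import *
s=observe();print(s["qpos"].round(3))
d=read_camera("top");P=campose(d)
for n,z in(("run_lever_base",0),("run_lever_tip",.092)):
    for r in place_of("top",n)[:5]: print(n,np.round(r["at"]),round(r["conf"],2),hit(d,r["at"],z,P).round(3))
E
```

```text
time: 31.52
tool_pos: [0.3302, 0.0159, 0.2477]
tool_rot: [3.099, 0.579, 3.053]
contact_force: [0.8, 0.3, -0.0]
opening: 0.0003
[-0.394 -0.416  2.332  0.321  0.704 -2.079]
run_lever_base [297. 446.] 0.97 [ 0.384 -0.329  0.   ]
run_lever_base [246. 468.] 0.79 [ 0.517 -0.391  0.   ]
run_lever_base [256. 428.] 0.75 [ 0.491 -0.286  0.   ]
run_lever_base [213. 401.] 0.72 [ 0.608 -0.217  0.   ]
run_lever_base [305. 397.] 0.62 [ 0.365 -0.201  0.   ]
run_lever_tip [267. 434.] 0.64 [ 0.461 -0.283  0.092]
run_lever_tip [217. 397.] 0.6 [ 0.584 -0.194  0.092]
run_lever_tip [255. 478.] 0.54 [ 0.488 -0.389  0.092]
run_lever_tip [318. 402.] 0.54 [ 0.339 -0.2    0.092]
run_lever_tip [317. 452.] 0.49 [ 0.338 -0.322  0.092]
```

Run:
```python
from h import *
s=observe();M=R.from_euler("xyz",s["tool_rot"]).as_matrix();print(M.round(2))
b=np.array([.462,-.281,.092])
for v in([-.036,0,-.012],[-.036,0,.108]):
  t=b-M@v;print(t.round(3),delta(t).round(1))
```

```text
[[-0.83  0.06  0.55]
 [ 0.07  1.   -0.01]
 [-0.55  0.04 -0.84]]
[ 0.439 -0.278  0.062] [ -11.2 -293.4  215.6]
[ 0.373 -0.278  0.163] [ -11.2 -293.4   95.6]
```

```bash
python3 -m inch '[[[-2,-25,0,0],[-2,-45,0,0],[-2,-45,5,0],[-2,-45,15,0],[-2,-45,25,0],[-1,-45,25,0],[0,-43,25,0],[0,0,0,0],[0,0,0,0]]]';python3 - <<'E'
from h import *
import cv2
s=observe();print(s["tool_pos"],s["tool_rot"],s["qpos"].round(3))
d=read_camera("wrist");P=campose(d);cv2.imwrite("pics/w7.png",d["img"])
for n,z in(("run_lever_base",0),("run_lever_tip",.092)):
    for r in place_of("wrist",n)[:4]: p=hit(d,r["at"],z,P);print(n,np.round(r["at"]),round(r["conf"],2),p.round(3),delta(p).round(1))
E
```

```text
time: 32.8
tool_pos: [0.3822, -0.2666, 0.1762]
tool_rot: [3.095, 0.545, 3.039]
contact_force: [-0.6, 0.1, -0.9]
opening: 0.0005
[ 0.38215119 -0.26664531  0.17615199] [3.09469472 0.54463378 3.03884345] [-1.109  0.137  2.12   0.736  0.76  -3.104]
run_lever_base [206. 304.] 0.96 [ 0.49  -0.282  0.   ] [ -1.7 -13.4 207.6]
run_lever_base [ 74. 400.] 0.76 [ 0.366 -0.198  0.   ] [111.7  60.4 142. ]
run_lever_base [274. 372.] 0.76 [ 0.613 -0.211  0.   ] [-99.4  66.6 270.6]
run_lever_base [235. 199.] 0.68 [ 0.519 -0.395  0.   ] [ -35.9 -123.9  223.4]
run_lever_tip [292. 177.] 0.98 [ 0.487 -0.387  0.092] [ -55.5 -115.4  128.4]
run_lever_tip [122. 206.] 0.96 [ 0.336 -0.318  0.092] [ 78.6 -57.6  49.4]
run_lever_tip [268. 316.] 0.56 [ 0.469 -0.271  0.092] [-30.1  -0.8 118. ]
run_lever_tip [ 86. 433.] 0.55 [ 0.328 -0.201  0.092] [95.5 58.1 44.3]
```

View pics/w7.png

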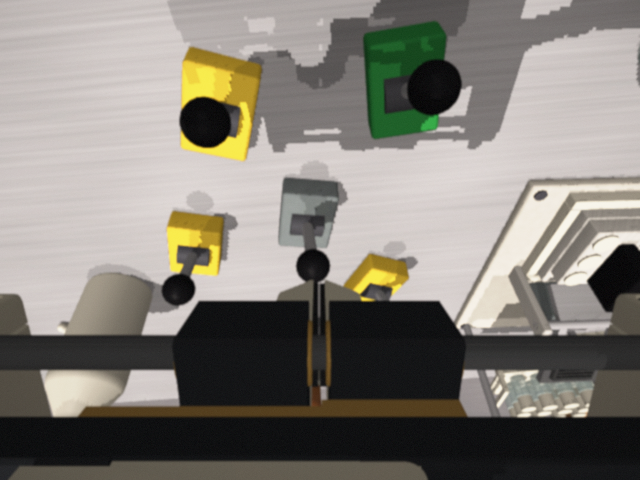

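```bash
python3 -m inch '[[[6,-2,0,0.1],[0,0,30,0.05],[0,0,35,0],[0,0,30,0],[0,0,15,0],[0,0,0,0],[0,0,0,0]]]';python3 - <<'E'
from h import *
s=observe();print(s["tool_pos"],s["tool_rot"],s["qpos"].round(3))
print(delta([.465,-.277,.092]))
E
```

```text
time: 33.83
tool_pos: [0.4394, -0.2703, 0.0901]
tool_rot: [3.008, 0.515, 2.862]
contact_force: [-0.2, -0.5, -0.4]
opening: 0.0001
[ 0.43935899 -0.27031485  0.09014874] [3.00810369 0.51503932 2.8616113 ] [-0.965  0.374  2.114  0.955  0.529 -3.104]
[-23.96534754  -0.86732264  11.42321075]
```

```bash
python3 -m inch '[[[4,0,6,0.1],[0,0,8,0.05],[0,0,6,0],[0,0,0,0],[0,0,0,0]]]';python3 - <<'E'
from h import *
s=observe();print(s["tool_pos"],s["tool_rot"],s["qpos"].round(3));print(R.from_euler("xyz",s["tool_rot"]).as_matrix().round(2))
print(delta([.465,-.277,.092]), "fwd30:",R.from_euler("xyz",s["tool_rot"]).inv().apply([29.9,-2.5,0]))
E
```

```text
time: 34.45
tool_pos: [0.4463, -0.2694, 0.0702]
tool_rot: [2.927, 0.488, 2.693]
contact_force: [0.6, 0.8, 0.1]
opening: 0.0007
[ 0.44632259 -0.26935971  0.07017252] [2.92650017 0.48798529 2.69343303] [-0.949  0.424  2.119  1.039  0.492 -3.036]
[[-0.8   0.33  0.51]
 [ 0.38  0.92 -0.01]
 [-0.47  0.19 -0.86]]
[-28.02612374   3.27872966  -9.35119265] fwd30: [-24.75878255   7.65114802  15.12357829]
```

```bash
python3 -m inch '[[[-8.2,2.5,5,0],[-8.2,2.5,5,0],[-8.2,2.5,5,0],[-8.2,2.5,5,0],[-8.2,2.5,5,0],[-8.2,2.5,5,0],[0,0,0,0]]]';python3 - <<'E'
from h import *
s=observe();print(s["qpos"].round(3))
d=read_camera("wrist");P=campose(d)
for r in place_of("wrist","run_lever_tip")[:4]: p=hit(d,r["at"],.1,P);print(np.round(r["at"]),round(r["conf"],2),p.round(3),delta(p).round(1))
E
```

```text
time: 35.33
tool_pos: [0.5062, -0.2741, 0.07]
tool_rot: [2.926, 0.488, 2.694]
contact_force: [0.8, 1.0, -0.3]
opening: 0.0005
[-0.842  0.482  1.992  0.95   0.477 -2.839]
[411.  58.] 0.76 [ 0.471 -0.371  0.1  ] [-23.7 -95.2 -42.6]
[373. 314.] 0.72 [ 0.511 -0.283  0.1  ] [-21.4  -0.4 -23.1]
[350. 512.] 0.68 [ 0.557 -0.197  0.1  ] [-25.6  94.   -0.2]
```

```bash
python3 -m inch '[[[-8.2,2.5,5,0],[-4,1.2,2.5,0],[-4,1.2,2.5,0],[0,0,0,0]]]'; python3 -m inch '[[[-3,1,2,0],[0,0,0,0]]]'; python3 -m inch '[[[-3,1,2,0],[0,0,0,0]]]'
```

```text
time: 35.92
tool_pos: [0.5179, -0.269, 0.0673]
tool_rot: [2.919, 0.473, 2.695]
contact_force: [-51.5, 19.1, 31.9]
opening: 0.0002
time: 36.17
tool_pos: [0.5208, -0.267, 0.0665]
tool_rot: [2.915, 0.47, 2.695]
contact_force: [-50.0, 25.4, 30.8]
opening: 0.0008
time: 36.42
tool_pos: [0.525, -0.2636, 0.0645]
tool_rot: [2.91, 0.465, 2.697]
contact_force: [-34.4, 31.3, 14.2]
opening: 0.0004
```

```bash
python3 -m inch '[[[10,0,0,0],[10,0,0,0],[0,0,-40,0],[0,0,-50,0],[0,0,-50,0],[0,0,-30,0],[0,0,0,0],[0,0,0,0]]]';python3 - <<'E'
from h import *
import cv2
s=observe();print(s["qpos"].round(3),s["contact_force"].round(1))
d=read_camera("wrist");P=campose(d);cv2.imwrite("pics/w8.png",d["img"])
for r in place_of("wrist","run_lever_tip")[:4]: p=hit(d,r["at"],.092,P);print(np.round(r["at"]),round(r["conf"],2),p.round(3))
d=read_camera("top");P=campose(d);cv2.imwrite("pics/top9.png",d["img"])
for n,z in(("run_lever_base",0),("run_lever_tip",.092),("block",.012),("dock",0)):
    for r in place_of("top",n)[:5]: print(n,np.round(r["at"]),round(r["conf"],2),hit(d,r["at"],z,P).round(3))
E
```

```text
time: 37.42
tool_pos: [0.4308, -0.268, 0.2064]
tool_rot: [2.926, 0.487, 2.692]
contact_force: [0.6, 0.4, -0.2]
opening: 0.0002
[-0.981  0.15   1.986  0.626  0.79  -2.556] [ 0.6  0.4 -0.2]
[254. 309.] 0.93 [ 0.525 -0.286  0.092]
[ 58. 118.] 0.91 [ 0.336 -0.318  0.092]
[249. 421.] 0.84 [ 0.574 -0.194  0.092]
[269. 177.] 0.8 [ 0.484 -0.385  0.092]
run_lever_base [210. 399.] 0.9 [ 0.615 -0.212  0.   ]
run_lever_base [305. 399.] 0.85 [ 0.366 -0.206  0.   ]
run_lever_base [255. 427.] 0.83 [ 0.494 -0.283  0.   ]
run_lever_base [244. 470.] 0.67 [ 0.521 -0.395  0.   ]
run_lever_tip [242. 439.] 0.71 [ 0.523 -0.296  0.092]
run_lever_tip [258. 479.] 0.68 [ 0.48  -0.392  0.092]
run_lever_tip [220. 396.] 0.6 [ 0.578 -0.192  0.092]
run_lever_tip [318. 401.] 0.52 [ 0.338 -0.198  0.092]
dock [257. 429.] 0.38 [ 0.49  -0.287  0.   ]
```

View pics/w8.png

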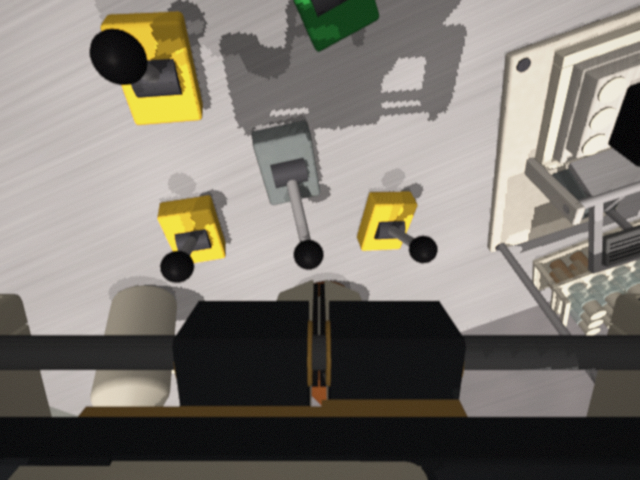

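```bash
python3 -c "
from cell import *
print(hand_in())"
```

```text
the job is handed in; nothing more can be done
None
```

The latch clicked over, so I left the block docked, swung the run lever fully over and handed the job in at about 37 s. `hand_in()` gives no verdict, so the result below rests on my own checks.

- **Block:** I set it down in the pocket with the low step towards the latch and released it. The picture after release showed it square in the pocket. The detected position was (0.556, 0.010), within about 1–2 mm of my dock estimate.
- **Latch:** The highest push reading was about 8 N. The reading then fell to zero as the pad gave way. A before-and-after picture shows the nose over the block's step.
- **Run lever:** I pushed it until it hit its end stop. That was harder than intended: the wrist force read up to about 64 N, under the 120 N limit, and I backed off. Afterwards the ball measured 29–35 mm beyond the base's origin. That is about 0.9 rad, against the 0.85 rad needed and 38 mm at full travel, so the camera margin is thin. The look-alike levers had not moved.
- **Tool clear at the end:** It was about 0.1 m above the lever with no contact force.

**Not checked:**
- The top camera found no block at the end and mistook the lever base for the dock. The block's final place rests on the pictures taken after release and after the click.
- I did not measure the bystanders again.
- The wrist joints ran at their range limits for a while, during the tilting and the approach to the lever. On joint 3 I read 0.036 against a limit of 0.04, with no fault reported.

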